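# Strip the kitchen wash gun for descaling

### The arm

A 6-joint arm with a two-finger parallel gripper is mounted at the origin on the work surface. World frame = base frame: x ahead of the robot, y to its left, z up, the work surface at z = 0. Lengths are in mm, angles in rad, forces in N, time in s.
With the tool pointing down it reaches from about 350 to 925 mm from the base axis. Payload 6.4 kg.
Tool frame: the origin (TCP) lies between the finger pads; the fingertips stand 19 mm ahead of it and the grasp point (between the pads) is the TCP (tcp_to_tips is the z of the fingertips in the tool frame, in mm); z points along the fingers, y is the line along which they close (so a half turn about z gives the same grasp; the last joint's range is limited). The gripper opens to 85 mm and grips with 20 to 120 N. Pads are 22 mm wide; open, the fingers measure 114 mm over their backs; the gripper's body (76 mm by 85 mm) begins 54 mm behind the grasp point. The pads swing forward as they close: fully open they stand 13 mm farther back than shut.
Start: joints at [-1.339, 0.245, 1.558, -0, 1.339, -0.174], TCP at [256.596, -597.221, 250.29] pointing down, gripper open.
Joint ranges: [-3.13, 3.13], [-1.02, 2.26], [0.13, 2.54], [-0.95, 4.09], [0.21, 2.88], [-2.74, 2.74]. Speed limits (rad/s): [2.57, 2.57, 3.14, 3.14, 3.14, 3.14].

### API

Orientations are given as a 3x3 rotation matrix whose columns are the frame's x, y, z axes.
In Python, from cell import get_state, read_camera, finish_job, spot_in, silhouettes, tcp_to_tips gives the robot as it stands. The module is installed in compiled form; this text tells all that it offers.
- The arm moves only by the shell command python3 -m creep 'ROWS' [FORCE]. ROWS is text: rows parted by semicolons, each of 7 numbers parted by spaces: the opening, from 0 (shut) to 1 (fully open), then the shift along the tool's x, y, z in mm, then the turn, a rotation vector about the tool's x, y, z in degrees. In form: jaw dx dy dz ax ay az; .... A call has 1 to 5 rows; each row shifts and turns the commanded pose from where the row before left it, along the tool's axes as they then stand; what a row does not reach is not made up. A row lasts 1/10 s, in which the tool goes at most 50 mm and 8.59 degrees, less where a joint would pass 70% of its speed; a pose out of reach is approached as far as the arm can. A call with a gripper value outside its range is refused whole. The fingers move at their own pace and stop on an object; FORCE is the grip in N (left out, the last holds). Time passes only in rows, so rows that do not move let the fingers close. It gives the time, the measured TCP pose, the force, the opening and the grip force at its end, in the units of the state.
- get_state(): the state, without advancing time (a new reading comes with each control period).
- read_camera(name): name is "scene" or "top" or "wrist"; returns a dict with "pixels" (400x640x3 uint8, red, green, blue), "fx", "fy", "cx", "cy" (pixels), "R" (3x3) and "t" (3): a world point X has camera coordinates R X + t; the wrist camera has in their place "hand_eye" (4x4, takes a point from camera to tool coordinates, whose origin is the TCP and whose axes are the flange's). Camera axes: x right, y down, z forward; pixel columns grow to the right and rows downward; lengths in mm; the calibration is good to about 2 mm. The wrist camera is an equidistant fisheye: a pixel r from the principal point sees the ray r / f radians off the axis. A picture is of the moment at which its call begins: read the wrist's pose just before it. There is no depth.
- finish_job(): hands the job in; it is judged then, once.
Trained networks look in a picture, given as the dict that the camera call returned (one of the last four; its "shot" number tells which), for a name from the list of things; names that differ only in an ending like _2 or _b are one class to them, and where a whole thing is asked for, a point or a joint stands for the part that bears it (a point fixed in the world has none). Each returns a list of dicts, best first, with "p" (0 to 1); they miss things now and then, are a little off and sometimes report something else, mostly with a low value. They report only what shows in the picture. A call takes as long as a camera call. They do not tell look-alikes from the thing itself.
- spot_in(picture, query): "centre" ([column, row] in pixels, amid what is visible of it).
- silhouettes(picture, query): "region" (400x640 bool, what is visible of it) and "centre" ([column, row] in pixels, amid what is visible of it).
The state is a dict: "t": time; "joint_positions": joint angles; "qvel": joint speeds; "tau": joint torques, N m; "position": TCP position; "ee_rot": TCP orientation; "force": force on the tool from outside, world axes, zero at the start; "torque": the same for the moment, N m; "opening": opening from 0.0 (shut) to 1.0 (fully open); "finger_force": force on a finger pad.
Only numpy, scipy, OpenCV 4.12 (cv2) and the standard library are available. Lean on these libraries where they do the work, as an engineer would, in place of code of your own. Each camera call takes 0.05 s, during which the arm holds its last target. There are 200 camera calls.

### The job

Before anything comes off the wash gun, squeeze its trigger fully against the grip for a moment to let the pressure out, and let it spring back. Then pull the round nozzle off the gun's lance and the flat fan nozzle off its parking socket (both are held by a click detent, pull straight along their axis) and set them down, not dropped, in the two-part tray, one in each half. Leave the shower-head nozzle in its socket and the bottle, jar and mug standing where they are.

Things in the scene. Friction and masses are not known exactly. Their poses are not given: they have to be found in the camera images.
- gun: Wash gun clamped grip-up on a base plate (240 x 90 mm), fixed. Origin: on the worktop under it; +x: to its rear. Black grip: x 47 to 73 mm, 30 mm wide in y, z 50 to 175 mm (brass stub on top, to 188). Barrel to -x at z 60 mm, then a bent lance rising towards -x, 35 degrees from vertical, ending in a 38 mm square socket. The trigger stands before the grip
- trigger (a joint): Trigger hinge, rad: 0 released (sprung), 0.22 fully squeezed. Hinge along the gun's y at x 27, z 78 mm; grey blade 9 mm thick in x, 22 mm wide, 88 mm tall (top at z 166 mm), swings to +x towards the grip, about 8 N near its top. At z 148 mm, trigger front to grip back is 55 mm released, 40 mm squeezed
- trigger_pad (a point): Point on the front (-x) face of the trigger blade, 70 mm above its hinge: where to squeeze
- gun_mouth (a point): Centre of the mouth of the lance socket, where the round nozzle's shoulder sits
- jet: Loose round nozzle plugged into the lance: black, fluted, steel tip, 0.12 kg. Origin: centre of its shoulder, at the socket mouth; +z: outward along its axis, the way to pull. Collar 36 mm across, 8 mm high, then a 30 mm diameter body to z 55, tip to z 63 mm; below the shoulder a steel shank 18 mm square, 21 mm long, held by sprung balls (10 to 20 N)
- jet_tip (a point): Tip of the round nozzle, 63 mm from its origin along +z
- holder: Parking stand, fixed, base plate 110 x 200 mm (centred 10 mm to +x of the origin). Two sockets leaning 31 degrees from vertical towards -x of its frame, mouths at (0, +50, 85) and (0, -50, 85) mm in its frame. One holds the fan nozzle, the other the shower-head nozzle; which is which varies
- fan: Loose flat fan nozzle, black plastic, 0.12 kg. Origin: centre of its shoulder (at the socket mouth); +z: outward along its axis, the way to pull. Collar 36 mm across, 8 mm high; above it a flat body 22 mm thick (in its y), 30 mm wide in x up to z = 34 mm and 52 mm wide from there to z = 60 mm. Same shank and detent as the round nozzle
- fan_tip (a point): Middle of the far end of the fan nozzle, 60 mm from its origin along +z
- rose: Shower-head nozzle (bystander), round disc 56 mm across on a 24 mm neck, 50 mm tall above its shoulder, parked in the other socket. Origin and +z as for the fan nozzle. To be left in place
- tray: Fixed open aluminium tray 130 x 250 mm, 40 mm high, walls and floor 4 mm, with one divider across the middle of its long (y) side: two halves, about 120 x 119 mm inside, centres at y = +62 and -62 mm of its frame. Origin: centre of its underside
- sauce: Tall amber sauce bottle (bystander), 56 mm diameter, 185 mm tall; origin: centre of its underside
- jar: Glass jar (bystander), 62 mm diameter, 100 mm tall; origin: centre of its underside
- mug: White mug (bystander), 74 mm diameter with a handle at its +y, 85 mm tall; origin: centre of its underside
Things that resemble listed ones, but are neither listed nor needed, are in the scene too. Leave any orange look-alike of the jet alone.

How it is judged:
By the outcome, as a careful person would: the job done as asked, in the order asked, and still so for the second after the job is handed in, with the robot touching nothing.
It also fails if it takes over 72 s, if anything falls off the work surface, if the arm or the gripper's body presses on something with over 40 N, if the wrist force passes 120 N, or if a joint passes its speed limit or range.

## Working session

There is one attempt and no reset: what is moved stays moved. The work goes in short steps, Python scripts to look and compute and a shell command to move; the robot and the scene stay as the last step left them, time stands still between calls to the robot, and variables do not carry over. Pictures are saved under pics/ and viewed, at most 10 in all, crops included, and the job is handed in when it is done.

```bash
mkdir -p pics
cat > h.py <<'E'
import numpy as np, cv2
from cell import *
def ray(c,px,st=None):
    px=np.array(px,float)
    if 'hand_eye' in c:
        d=np.array([(px[0]-c['cx'])/c['fx'],(px[1]-c['cy'])/c['fy']]);r=np.linalg.norm(d)
        v=np.array([*(d/r*np.sin(r)),np.cos(r)]) if r>1e-9 else np.array([0,0,1.])
        H=np.array(c['hand_eye']);Rw=np.array(st['ee_rot']);p=np.array(st['position'])
        return Rw@H[:3,3]+p, Rw@H[:3,:3]@v
    R=np.array(c['R']);t=np.array(c['t'])
    v=R.T@np.array([(px[0]-c['cx'])/c['fx'],(px[1]-c['cy'])/c['fy'],1])
    return -R.T@t, v/np.linalg.norm(v)
def proj(c,X,st=None):
    X=np.array(X,float)
    if 'hand_eye' in c:
        H=np.array(c['hand_eye']);Rw=np.array(st['ee_rot'])
        x=H[:3,:3].T@(Rw.T@(X-np.array(st['position']))-H[:3,3])
        th=np.arctan2(np.hypot(x[0],x[1]),x[2]);n=np.hypot(x[0],x[1])+1e-12
        return np.array([c['cx']+c['fx']*th*x[0]/n,c['cy']+c['fy']*th*x[1]/n])
    x=np.array(c['R'])@X+np.array(c['t']);return np.array([c['cx']+c['fx']*x[0]/x[2],c['cy']+c['fy']*x[1]/x[2]])
def tri(rays):
    A=0;b=0
    for o,d in rays:
        P=np.eye(3)-np.outer(d,d);A=A+P;b=b+P@o
    X=np.linalg.solve(A,b);return X,[round(float(np.linalg.norm((np.eye(3)-np.outer(d,d))@(X-o))),1) for o,d in rays]
def atz(c,px,z,st=None):
    o,d=ray(c,px,st);return o+d*(z-o[2])/d[2]
def save(c,name,crop=None,s=1):
    im=np.array(c['pixels'])[:,:,::-1]
    if crop: x0,y0,x1,y1=crop;im=im[y0:y1,x0:x1]
    cv2.imwrite('pics/'+name,cv2.resize(im,None,fx=s,fy=s,interpolation=cv2.INTER_CUBIC))
E
python3 - <<'E'
from h import *
C={n:read_camera(n) for n in('scene','top')}
for n,c in C.items():
    save(c,n+'0.png');print(n,'cam at',ray(c,[320,200])[0].round())
    for q in ['gun','trigger','trigger_pad','gun_mouth','jet','jet_tip','holder','fan','fan_tip','rose','tray','sauce','jar','mug']:
        print(q,[(np.round(r['centre']).astype(int).tolist(),round(r['p'],2)) for r in spot_in(c,q)[:4]])
E
```

```text
scene cam at [1106. -331. 1201.]
gun [([245, 262], 0.74), ([219, 210], 0.59), ([326, 213], 0.25)]
trigger []
trigger_pad [([241, 241], 0.52)]
gun_mouth [([243, 262], 0.58), ([448, 183], 0.56)]
jet [([194, 296], 0.94), ([202, 196], 0.85), ([221, 212], 0.79), ([148, 254], 0.73)]
jet_tip [([218, 213], 0.88), ([194, 296], 0.68), ([150, 255], 0.56), ([203, 198], 0.55)]
holder [([350, 240], 0.84), ([446, 187], 0.47)]
fan [([362, 213], 0.59)]
fan_tip [([365, 212], 0.76)]
rose [([328, 214], 0.76)]
tray [([450, 182], 0.82)]
sauce [([249, 204], 0.73), ([245, 262], 0.48)]
jar [([194, 229], 0.96)]
mug [([339, 180], 0.93), ([364, 212], 0.58)]
top cam at [ 172.  -74. 1703.]
gun [([393, 190], 0.7)]
trigger [([395, 178], 0.39)]
trigger_pad []
gun_mouth [([392, 190], 0.6), ([215, 187], 0.22)]
jet [([435, 180], 0.7), ([411, 259], 0.69), ([406, 213], 0.57), ([462, 228], 0.49)]
jet_tip [([408, 212], 0.68), ([436, 174], 0.68), ([410, 257], 0.55), ([466, 223], 0.46)]
holder [([310, 177], 0.76)]
fan [([296, 180], 0.67)]
fan_tip [([300, 174], 0.49), ([393, 191], 0.21)]
rose [([326, 186], 0.64)]
tray [([214, 189], 0.58), ([391, 188], 0.48), ([408, 214], 0.23)]
sauce [([380, 230], 0.51)]
jar [([426, 222], 0.58), ([408, 215], 0.39), ([394, 192], 0.3)]
mug [([301, 223], 0.84)]
```

View pics/scene0.png

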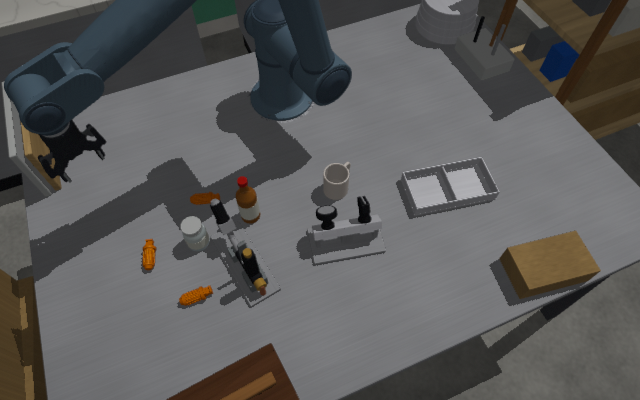

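View pics/top0.png

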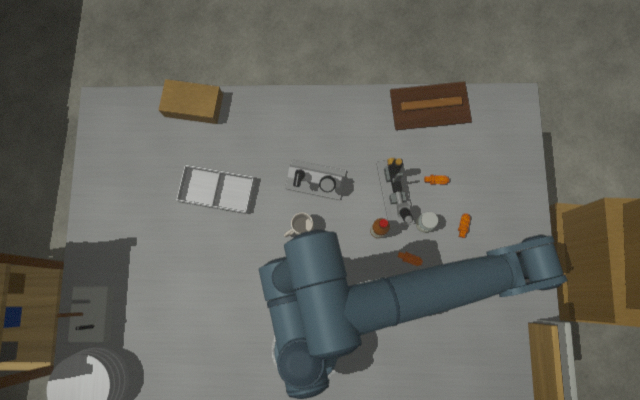

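Scene view: the true jet is the black nozzle at scene (221,212) / top (406,213). The orange look-alikes are at scene (194,296), (203,198) and (148,254). The fan is at scene (364,210) / top (298,178) and the rose at scene (327,214) / top (327,186). The tray is at top (216,190).

Run:
```python
from h import *
s=read_camera('scene');t=read_camera('top')
for n,a,b in [('jettip',[218,204],[407,216]),('fan_tip',[364,203],[299,171]),('rose',[326,212],[327,185]),('mug',[336,180],[302,223]),('sauce cap',[243,183],[382,225]),('jar',[193,228],[427,222])]:
    X,r=tri([ray(s,a),ray(t,b)]);print(n,X.round(),r)
# stub top z=188 from silhouettes
for q in['gun','holder','tray','fan','jet','rose']:
    for c,n in((s,'s'),(t,'t')):
        for r in silhouettes(c,q)[:2]:
            m=r['region'];ys,xs=np.nonzero(m);print(q,n,round(r['p'],2),np.round(r['centre']),m.sum(),xs.min(),xs.max(),ys.min(),ys.max())
for z,cs in((40,[[181,167],[258,179],[253,213],[178,201]]),):
    for p in cs: print('tray corner',atz(t,p,z).round())
st=get_state();print(np.round(st['ee_rot'],2));c=read_camera('wrist');print(c['fx'],c['cx'],c['cy'],np.round(c['hand_eye'],2))
```

```text
jettip [ 426. -324.  153.] [1.6, 1.6]
fan_tip [575.  20. 159.] [0.1, 0.1]
rose [538. -70. 115.] [1.0, 1.0]
mug [420.  15.  54.] [0.3, 0.3]
sauce cap [ 396. -244.  161.] [0.3, 0.3]
jar [ 419. -405.   70.] [0.1, 0.1]
gun s 0.88 [246. 263.] 2862 211 280 218 306
gun t 0.86 [396. 186.] 1480 377 409 158 226
holder s 0.75 [350. 241.] 2629 308 385 215 263
holder t 0.92 [314. 178.] 1348 285 345 160 199
holder t 0.5 [300. 181.] 166 293 305 169 186
tray s 0.96 [448. 183.] 3863 401 499 157 214
tray t 0.62 [214. 191.] 2689 177 253 166 213
fan s 0.6 [365. 213.] 336 357 371 196 224
fan t 0.69 [297. 178.] 147 293 304 169 186
fan t 0.17 [408. 212.] 112 400 411 208 221
jet s 0.75 [146. 257.] 297 142 154 240 268
jet s 0.61 [220. 212.] 315 210 229 199 223
jet t 0.79 [463. 225.] 185 459 469 213 236
jet t 0.75 [431. 179.] 173 425 447 175 183
rose s 0.88 [328. 215.] 429 315 336 204 230
rose t 0.52 [327. 184.] 225 319 335 175 191
tray corner [623. 444.  40.]
tray corner [578. 171.  40.]
tray corner [457. 185.  40.]
tray corner [501. 448.  40.]
[[ 0.92  0.39  0.  ]
 [ 0.39 -0.92  0.  ]
 [ 0.   -0.   -1.  ]]
309.70691628693146 316.30697011984097 198.84504379160992 [[   0.     -0.95   -0.31   79.17]
 [   1.      0.      0.      0.7 ]
 [  -0.     -0.31    0.95 -122.98]
 [   0.      0.      0.      1.  ]]
```

```bash
python3 -m creep '1 0 0 -30 0 0 7.7; 1 0 0 -30 0 0 7.7; 1 0 0 -20 0 0 7.7; 1 26 -42 0 0 0 0; 1 26 -42 0 0 0 0' | tail -3; python3 -m creep '1 26 -42 0 0 0 0; 1 26 -42 0 0 0 0; 1 26 -42 0 0 0 0; 1 26 -42 0 0 0 0; 1 26 -42 0 0 0 0'; python3 -m creep '1 26 -42 0 0 0 0; 1 26 -22 0 0 0 0; 1 26 -2 0 0 0 0; 1 0 0 0 0 0 0; 1 0 0 0 0 0 0'
python3 - <<'E'
from h import *
st=get_state();c=read_camera('wrist');save(c,'w1.png');print(np.round(st['ee_rot'],2))
import pickle;pickle.dump((st,c),open('w1.pkl','wb'))
for q in['gun_mouth','jet','jet_tip','trigger_pad','holder','fan','fan_tip','rose','sauce','jar','mug','tray']:
  print(q,[(np.round(r['centre']).astype(int).tolist(),round(r['p'],2)) for r in spot_in(c,q)[:3]])
E
```

```text
force: [1.4, -0.5, 0.2]
opening: 0.998
finger_force: 0.0
t: 3.25
position: [438.5, -300.9, 330.5]
ee_rot: [[1.0, 0.002, 0.001], [0.002, -1.0, -0.0], [0.001, 0.0, -1.0]]
force: [0.5, -0.5, -0.1]
opening: 0.997
finger_force: 0.0
t: 3.75
position: [515.7, -236.3, 330.1]
ee_rot: [[1.0, 0.003, -0.001], [0.003, -1.0, 0.0], [-0.001, -0.0, -1.0]]
force: [-0.5, 0.7, -0.5]
opening: 1.0
finger_force: 0.0
[[ 1.  0. -0.]
 [ 0. -1.  0.]
 [-0. -0. -1.]]
gun_mouth []
jet [([380, 283], 0.86), ([391, 245], 0.77), ([462, 120], 0.67)]
jet_tip [([379, 280], 0.71), ([393, 241], 0.67), ([494, 218], 0.66)]
trigger_pad [([380, 130], 0.84)]
holder [([392, 243], 0.57)]
fan [([111, 131], 0.72), ([326, 255], 0.46), ([391, 240], 0.15)]
fan_tip [([110, 134], 0.92), ([382, 129], 0.35)]
rose [([181, 148], 0.72), ([380, 131], 0.16)]
sauce [([328, 252], 0.97), ([110, 136], 0.7)]
jar [([434, 224], 0.74)]
mug [([158, 229], 0.84)]
tray [([45, 155], 0.64), ([183, 148], 0.2)]
```

View pics/w1.png

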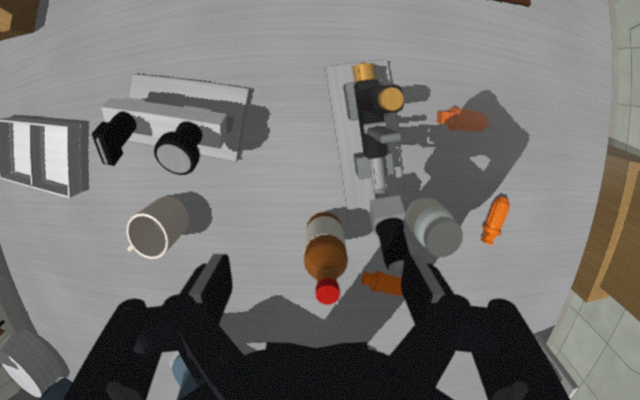

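w1: brass stub top is at (391,98), trigger (382,132), lance socket (387,209), black jet (391,240) and orange decoys (380,283), (462,120), (497,220). The fan is at (112,137) and the rose at (177,152). Next I'll take a second wrist view for triangulation.

```bash
python3 -m creep '1 5 -45 0 0 0 0; 1 5 -45 0 0 0 0; 1 5 -45 0 0 0 0; 1 5 -45 0 0 0 0; 1 0 0 0 0 0 0'|head -2; python3 -m creep '1 0 0 0 0 0 0; 1 0 0 0 0 0 0'|head -2
python3 - <<'E'
from h import *
st=get_state();c=read_camera('wrist');save(c,'w2.png')
import pickle;pickle.dump((st,c),open('w2.pkl','wb'))
st1,c1=pickle.load(open('w1.pkl','rb'))
for q in['jet','trigger_pad','fan','fan_tip','rose','sauce','mug']:
  print(q,[(np.round(r['centre']).astype(int).tolist(),round(r['p'],2)) for r in spot_in(c,q)[:3]])
a=np.array(c1['pixels'])[40:280,300:460];a2=np.array(c1['pixels'])[60:220,60:260]
cv2.imwrite('pics/w1c.png',np.hstack([cv2.resize(a,(400,600),interpolation=2)[:,:,::-1],np.vstack([cv2.resize(a2,(400,320),interpolation=2)[:,:,::-1],np.zeros((280,400,3),np.uint8)])]))
E
```

```text
t: 4.9
position: [535.3, -52.1, 330.5]
t: 5.1
position: [535.2, -57.1, 330.3]
jet [([562, 228], 0.96), ([484, 283], 0.76), ([556, 146], 0.68)]
trigger_pad [([513, 155], 0.64)]
fan [([241, 145], 0.7), ([514, 154], 0.48)]
fan_tip [([243, 145], 0.97), ([510, 254], 0.72)]
rose [([332, 163], 0.89)]
sauce [([450, 258], 0.62)]
mug [([267, 248], 0.66)]
```

View pics/w2.png

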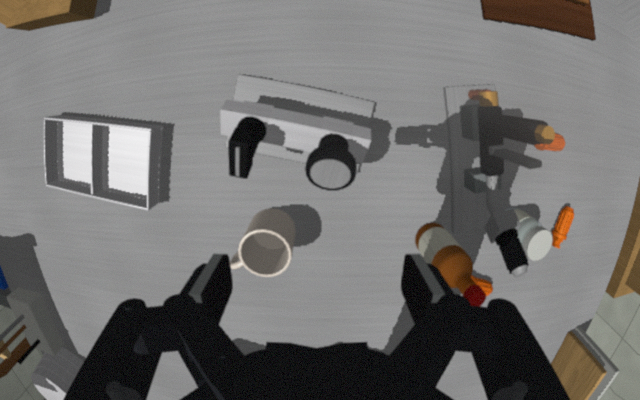

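View pics/w1c.png

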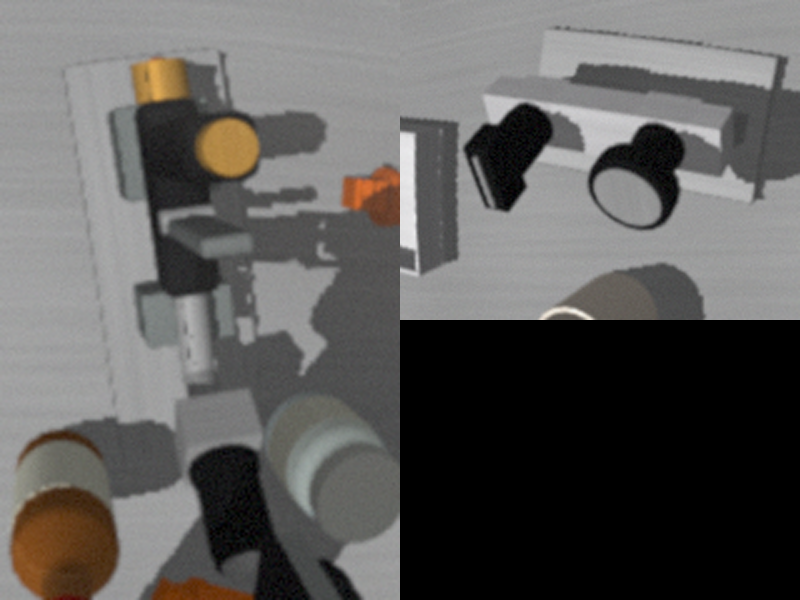

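w1 crop: the black jet sits in the grey socket between bottle and jar, with shoulder at about (390,225) and tip at about (396,267). This is the right one, since the look-alikes are orange and lying loose. The fan's tip face is at (100,152), its wide side in the lean plane.

Run:
```python
from h import *
import pickle
s1,c1=pickle.load(open('w1.pkl','rb'));s2,c2=pickle.load(open('w2.pkl','rb'))
P={'stub':([391.6,99.2],[544,132]),'trigtop':([388.8,134.8],[538,162]),'plateA':([326.4,67.2],[445,87]),'plateB':([388.8,60.8],[495,84]),
'jettip':([396,267],[519,270]),'jetcollar':([390.4,226],[506,233]),'fantip':([100.5,152],[237,161]),'rose':([176.5,156.5],[331,174]),
'saucetop':([328,292],[475,295]),'mugrim':([149,236],[265,252])}
X={}
for k,(a,b) in P.items():
    X[k],r=tri([ray(c1,a,s1),ray(c2,b,s2)]);print(k,X[k].round(1),r)
d=X['stub']-X['trigtop'];print('yaw',np.degrees(np.arctan2(d[1],d[0])));d=X['stub']-X['jettip'];print('yaw',np.degrees(np.arctan2(d[1],d[0])))
d=X['plateB']-X['plateA'];print('yaw plate',np.degrees(np.arctan2(d[1],d[0]))+90)
for z,p in((8,[445,87]),(8,[495,84]),):print(atz(c2,p,z,s2).round())
d=X['fantip']-X['rose'];print('holder yaw from tips',np.degrees(np.arctan2(d[1],d[0]))-90)
# holder plate back edge, w2, block ends
for z,p in((6,[238,75]),(6,[375,101])):print('hplate',atz(c2,p,z,s2).round())
for z,p in((40,[44,120]),(40,[150,127]),(40,[150,208]),(40,[46,187]),(40,[93,196]),(40,[93,122])):print('tray',atz(c2,p,z,s2).round())
t=read_camera('top');s=read_camera('scene')
for k in X: print(k,'scene',proj(s,X[k]).round(),'top',proj(t,X[k]).round())
```

```text
stub [ 601.1 -304.   177.3] [1.2, 1.2]
trigtop [ 567.6 -303.3  174. ] [0.5, 0.5]
plateA [ 646.6 -250.9    5.1] [0.5, 0.5]
plateB [ 660.9 -340.7    6.2] [1.6, 1.6]
jettip [ 419.4 -327.7  155.9] [0.7, 0.7]
jetcollar [ 448.8 -330.1  102.5] [1.9, 1.9]
fantip [554.   25.6 139.4] [1.1, 1.1]
rose [537.9 -74.3 121.3] [1.3, 1.3]
saucetop [ 402.6 -250.1  176.9] [1.3, 1.3]
mugrim [414.2  13.   74.3] [0.6, 0.6]
yaw -1.2276245287432093
yaw 7.416373427950337
yaw plate 9.047191608379407
[ 647. -250.    8.]
[ 662. -340.    8.]
holder yaw from tips -9.202406153668761
hplate [658.  55.   6.]
hplate [ 618. -142.    6.]
tray [628. 427.  40.]
tray [591. 185.  40.]
tray [466. 203.  40.]
tray [504. 451.  40.]
tray [486. 322.  40.]
tray [610. 298.  40.]
stub scene [245. 255.] top [400. 161.]
trigtop scene [241. 243.] top [400. 171.]
plateA scene [279. 290.] top [377. 162.]
plateB scene [248. 308.] top [402. 158.]
jettip scene [215. 202.] top [408. 218.]
jetcollar scene [221. 221.] top [406. 212.]
fantip scene [362. 200.] top [298. 179.]
rose scene [324. 212.] top [328. 184.]
saucetop scene [241. 182.] top [384. 222.]
mugrim scene [335. 175.] top [302. 224.]
```

```bash
python3 -m creep '1 9 41 -5 0 0 0; 1 9 41 -5 0 0 0; 1 9 41 -5 0 0 0; 1 9 41 -5 0 0 0; 1 9 41 -5 0 0 0'|head -2; python3 -m creep '1 9 41 -5 0 0 0; 1 0 0 0 0 0 8.15; 1 0 0 0 0 0 8.15; 1 0 0 0 0 0 8.15; 1 0 0 0 0 0 8.15'|head -2;python3 -m creep '1 0 0 0 0 0 8.15; 1 0 0 0 0 0 8.15; 1 0 0 0 0 0 8.15; 1 0 0 0 0 0 8.15; 1 0 0 0 0 0 8.15'|head -2; python3 -m creep '1 0 0 0 0 0 8.15; 1 0 0 0 0 0 0; 1 0 0 0 0 0 0'
python3 - <<'E'
from h import *
import pickle
st=get_state();c=read_camera('wrist');pickle.dump((st,c),open('w3.pkl','wb'));save(c,'w3.png')
print(np.round(st['joint_positions'],2))
E
```

```text
t: 6.1
position: [580.9, -263.1, 355.5]
t: 6.6
position: [589.8, -302.6, 360.1]
t: 7.1
position: [589.8, -302.4, 360.1]
t: 7.4
position: [589.8, -302.4, 360.2]
ee_rot: [[0.153, -0.988, -0.0], [-0.988, -0.153, 0.0], [-0.0, 0.0, -1.0]]
force: [-0.3, 0.2, -1.0]
opening: 1.002
finger_force: 0.0
[-0.64  0.21  1.4  -0.    1.53  2.34]
```

View pics/w3.png

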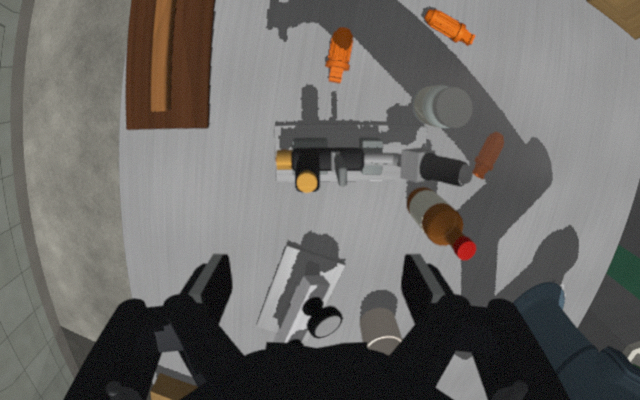

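Run:
```python
from h import *
import pickle
from scipy.optimize import least_squares
V=[pickle.load(open(f'w{i}.pkl','rb')) for i in(1,2,3)]
S=np.sin(np.radians(35));K=np.cos(np.radians(35))
obs=[('stub',0,[391.6,99.2]),('stub',1,[544,132]),('stub',2,[308,182]),('tip',0,[396,267]),('tip',1,[519,270]),('tip',2,[467,172]),
('trig',0,[388.8,134.8]),('trig',1,[538,162]),('A',0,[326.4,67.2]),('A',1,[445,87]),('A',2,[277,181]),('B',0,[388.8,60.8]),('B',1,[495,84]),('B',2,[276,122])]
def model(p):
    x,y,w,mx,mz,px,tx=p;c,s=np.cos(w),np.sin(w)
    L={'stub':(60,0,188),'tip':(mx-63*S,0,mz+63*K),'trig':(tx,0,166),'A':(px,45,6),'B':(px,-45,6)}
    return {k:np.array([x+c*a-s*b,y+s*a+c*b,z]) for k,(a,b,z) in L.items()}
def res(p):
    M=model(p);return np.concatenate([proj(V[i][1],M[k],V[i][0])-o for k,i,o in obs])
r=least_squares(res,[535,-314,.15,-80,104,120,27],loss='soft_l1',f_scale=1.5)
print('x y yawdeg mx mz px tx',r.x[:2].round(1),np.degrees(r.x[2]).round(1),r.x[3:].round(1))
for (k,i,o),e in zip(obs,res(r.x).reshape(-1,2)):print(k,i+1,e.round(1),end='; ')
print({k:v.round(1) for k,v in model(r.x).items()});np.save('gun.npy',r.x)
c=V[2][1];save(c,'w3c.png',(260,110,480,210),3.6)
```

```text
x y yawdeg mx mz px tx [ 540.9 -312.2] 9.1 [-93.2  95.6 113.6  26. ]
stub 1 [ 1.6 -0.4]; stub 2 [5.  3.2]; stub 3 [-1.2 -0.2]; tip 1 [1.8 0.1]; tip 2 [-1.8  1. ]; tip 3 [-1.4  2. ]; trig 1 [ 3.  -0.2]; trig 2 [-1.4  0.1]; A 1 [-0.7  0. ]; A 2 [-0.5  0.6]; A 3 [ 0.1 -0.7]; B 1 [-1.2 -0.6]; B 2 [-1.2  1.2]; B 3 [-0.6  1.8]; {'stub': array([ 600.1, -302.7,  188. ]), 'tip': array([ 413.2, -332.5,  147.2]), 'trig': array([ 566.6, -308.1,  166. ]), 'A': array([ 646. , -249.8,    6. ]), 'B': array([ 660.2, -338.7,    6. ])}
```

View pics/w3c.png

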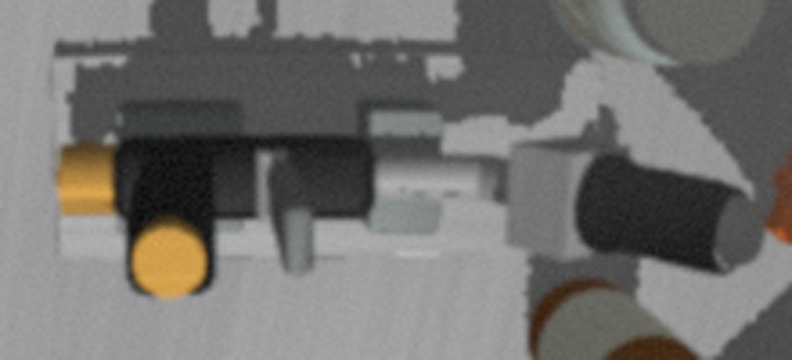

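```bash
python3 -m creep '1 2 3 35 0 0 0; 1 0 0 35 0 0 0; 1 0 0 35 0 0 0; 1 0 0 35 0 0 0; 1 0 0 0 0 0 0'
python3 - <<'E'
from h import *
import pickle
st=get_state();c=read_camera('wrist');pickle.dump((st,c),open('w4.pkl','wb'));save(c,'w4.png')
x,y,w=np.load('gun.npy')[:3]
g=lambda a,b,z:np.array([x+np.cos(w)*a-np.sin(w)*b,y+np.sin(w)*a+np.cos(w)*b,z])
print('pred stub',proj(c,g(60,0,188),st),'trig',proj(c,g(26,0,166),st))
im=np.array(c['pixels']).astype(int);m=(im[:,:,0]>150)&(im[:,:,2]<110)&(im[:,:,0]-im[:,:,1]<90)
n,l,s,ce=cv2.connectedComponentsWithStats(m.astype(np.uint8))
print([(s[i].tolist(),ce[i].round(1).tolist()) for i in range(1,n) if s[i,4]>150])
E
```

```text
t: 7.95
position: [584.4, -302.8, 213.8]
ee_rot: [[0.152, -0.988, -0.009], [-0.988, -0.152, 0.007], [-0.008, 0.008, -1.0]]
force: [-0.1, -0.0, -1.2]
opening: 0.998
finger_force: 0.0
pred stub [288.23269463 250.02445311] trig [347.18847792 232.62118296]
[([88, 2, 17, 115, 885], [96.6, 70.6]), ([248, 181, 23, 21, 405], [258.9, 191.7]), ([270, 235, 37, 32, 922], [287.7, 250.6])]
```

View pics/w4.png

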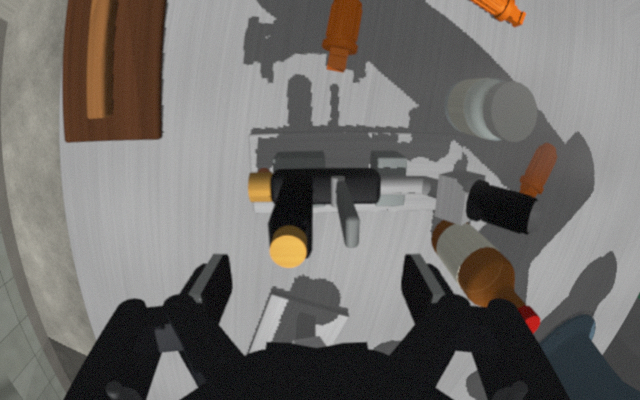

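The predicted stub position matches the detected one within 1 px. Descending around grip and trigger.

```bash
python3 -m creep '1 0 0 25 0 0 0; 1 0 0 25 0 0 0; 1 0 0 25 0 0 0; 1 0 0 0 0 0 0; 1 0 0 0 0 0 0' 40
python3 - <<'E'
from h import *
x,y,w=np.load('gun.npy')[:3];st=get_state();d=np.array(st['position'][:2])-[x,y]
print('TCP gx',d@[np.cos(w),np.sin(w)],'gy',d@[-np.sin(w),np.cos(w)])
E
```

```text
t: 8.5
position: [588.2, -305.5, 147.8]
ee_rot: [[0.151, -0.989, 0.002], [-0.989, -0.151, -0.002], [0.002, -0.002, -1.0]]
force: [0.1, 0.6, 0.1]
opening: 1.003
finger_force: 0.0
TCP gx 47.80043222442639 gy -0.9185490596319479
```

```bash
python3 -m creep '1 0 -5 2 0 0 0; 0.7 0 0 0 0 0 0; 0.4 0 0 0 0 0 0; 0.4 0 0 0 0 0 0; 0.4 0 0 0 0 0 0' 40; python3 -m creep '0.3 0 0 0 0 0 0; 0.3 0 0 0 0 0 0; 0.3 0 0 0 0 0 0; 0.3 0 0 0 0 0 0; 0.3 0 0 0 0 0 0'
```

```text
t: 9.0
position: [592.1, -304.8, 145.3]
ee_rot: [[0.152, -0.988, -0.001], [-0.988, -0.152, -0.002], [0.002, 0.001, -1.0]]
force: [-0.6, -1.1, 5.9]
opening: 0.487
finger_force: 43.9
t: 9.5
position: [592.0, -304.8, 145.3]
ee_rot: [[0.152, -0.988, -0.001], [-0.988, -0.152, -0.002], [0.002, 0.002, -1.0]]
force: [-0.5, -0.8, 6.5]
opening: 0.486
finger_force: 43.6
```

```bash
python3 -m creep '0.3 0 0 0 0 0 0; 0.3 0 0 0 0 0 0; 0.3 0 0 0 0 0 0' 70;python3 -m creep '1 0 0 0 0 0 0; 1 0 0 0 0 0 0; 1 0 0 0 0 0 0; 1 0 5 0 0 0 0; 1 0 0 -10 0 0 0' 40
python3 - <<'E'
from h import *
print(np.round(get_state()['joint_positions'],2))
E
```

```text
t: 9.8
position: [592.5, -304.7, 145.5]
ee_rot: [[0.153, -0.988, -0.001], [-0.988, -0.153, -0.003], [0.003, 0.001, -1.0]]
force: [3.7, -1.9, 6.0]
opening: 0.472
finger_force: 72.3
t: 10.3
position: [586.2, -304.2, 152.2]
ee_rot: [[0.15, -0.989, -0.002], [-0.989, -0.15, 0.002], [-0.002, 0.002, -1.0]]
force: [0.5, -0.1, 0.3]
opening: 1.001
finger_force: 0.0
[-0.65  0.37  1.59  0.    1.18  2.34]
```

```bash
python3 -m creep '1 0 0 -40 0 0 0; 1 0 0 -45 0 0 0; 1 0 0 -45 0 0 0; 1 0 0 -40 0 0 -8.5; 1 0 0 0 0 0 -8.5'|head -2; python3 -m creep '1 0 0 0 0 0 -8.5; 1 0 0 0 0 0 -8.5; 1 0 0 0 0 0 -8.5; 1 0 0 0 0 0 -8.5; 1 0 0 0 0 0 -8.5'|head -2;  python3 -m creep '1 0 0 0 0 0 -8.5; 1 0 0 0 0 0 -8.5; 1 0 0 0 0 0 -8.5; 1 0 0 0 0 0 -8.5; 1 0 0 0 0 0 -8.5'|head -2; python3 -m creep '1 0 0 0 0 0 -8.5; 1 0 0 0 0 0 -8.5; 1 0 0 0 0 0 -8.5; 1 0 0 0 0 0 -8.5; 1 0 0 0 0 0 -8.5'|head -2;  python3 -m creep '1 0 0 0 0 0 -8.5; 1 0 0 0 0 0 -8.5; 1 0 0 0 0 0 -8.5; 1 0 0 0 0 0 -8.5; 1 0 -40 0 0 0 0'|head -3; python3 -m creep '1 0 -40 0 0 0 0; 1 0 -40 0 0 0 0; 1 0 -40 0 0 0 0;1 0 0 0 0 0 0; 1 0 0 0 0 0 0'
cat > jv.py <<'E'
from h import *
import pickle,sys
st=get_state();c=read_camera('wrist');n=sys.argv[1];R=[]
for r in silhouettes(c,sys.argv[2])[:5]:
    m=r['region'];col=np.array(c['pixels'])[m].mean(0) if m.any() else 0
    print(round(r['p'],2),np.round(r['centre']),m.sum(),np.round(col));R.append((m,col))
pickle.dump((st,c,R),open(n+'.pkl','wb'));save(c,n+'.png')
E
python3 jv.py j1 jet
python3 -m creep '1 0 0 0 0 0 0' | head -1
python3 -m creep '0.6 45 0 -15 0 0 0; 0.6 45 0 -15 0 0 0;0.6 0 0 0 0 0 0; 0.6 0 0 0 0 0 0'|head -2; python3 jv.py j2 jet
python3 -m creep '0.6 -45 40 0 0 0 0; 0.6 -45 40 0 0 0 0;0.6 0 0 0 0 0 0; 0.6 0 0 0 0 0 0'|head -2; python3 jv.py j3 jet
```

```text
t: 10.8
position: [589.5, -306.3, 333.6]
t: 11.3
position: [587.3, -304.7, 324.6]
t: 11.8
position: [587.3, -304.7, 324.6]
t: 12.3
position: [587.3, -304.7, 324.5]
t: 12.8
position: [549.2, -309.2, 323.5]
ee_rot: [[-0.13, 0.992, 0.002], [0.992, 0.13, 0.0], [-0.0, 0.002, -1.0]]
t: 13.3
position: [428.2, -324.9, 324.6]
ee_rot: [[-0.123, 0.992, 0.002], [0.992, 0.123, -0.001], [-0.002, 0.002, -1.0]]
force: [-0.3, 0.2, 0.0]
opening: 0.996
finger_force: 0.0
0.88 [227. 167.] 1079 [145.  74.  24.]
0.87 [292. 286.] 839 [107.  54.  17.]
0.68 [398. 253.] 883 [180.  91.  30.]
0.61 [316. 180.] 1529 [61. 61. 62.]
t: 13.5
t: 13.9
position: [418.0, -234.8, 353.9]
0.97 [318. 244.] 1179 [50. 50. 51.]
0.84 [235. 217.] 867 [115.  59.  20.]
0.6 [293. 316.] 643 [106.  55.  18.]
t: 14.4
position: [492.5, -302.5, 350.7]
0.81 [272. 288.] 212 [108.  55.  18.]
0.69 [195. 174.] 876 [127.  65.  21.]
0.67 [264. 190.] 1357 [52. 52. 53.]
0.57 [359. 257.] 797 [171.  88.  29.]
```

```bash
cat > fit.py <<'E'
from h import *
import pickle
from scipy.optimize import minimize
a=np.linspace(0,2*np.pi,32,endpoint=False)
def cyl(r,z0,z1): return np.vstack([np.c_[r*np.cos(a),r*np.sin(a),0*a+z] for z in(z0,z1)])
def box(wx,wy,z0,z1): return np.array([[sx*wx/2,sy*wy/2,z] for sx in(-1,1) for sy in(-1,1) for z in(z0,z1)])
JET=[cyl(18,0,8),cyl(15,8,55),cyl(9,55,63)]
FAN=[cyl(18,0,8),box(30,22,8,34),box(52,22,34,60)]
def pose(p):
    # p: mouth xyz, lean(rad), lean azimuth(rad): axis = lean toward azimuth ; x = in lean plane
    l,az=p[3],p[4];h=np.array([np.cos(az),np.sin(az),0]);z=np.sin(l)*h+np.array([0,0,np.cos(l)])
    x=np.cross(np.cross(z,h),z);x/=np.linalg.norm(x);y=np.cross(z,x);return np.c_[x,y,z]
def render(parts,p,c,st,k=4):
    R=pose(p);m=np.zeros((400*k,640*k),np.uint8)
    for P in parts:
        u=np.array([proj(c,R@q+p[:3],st) for q in P]);h=cv2.convexHull(np.round((u+.5)*k-.5).astype(np.int32));cv2.fillConvexPoly(m,h,1)
    return cv2.resize(m.astype(np.float32),(640,400),interpolation=cv2.INTER_AREA)
def fit(parts,views,p0,w):
    def cost(p):
        e=0
        for st,c,m in views:
            r=render(parts,p,c,st);e+=np.abs(r-m).sum()/m.sum()
        return e/len(views)+np.sum(((p[3:]-p0[3:])/w)**2)
    sx=np.vstack([p0]+[p0+d for d in np.diag([8,8,8,.05,.05])])
    r=minimize(cost,p0,method='Nelder-Mead',options=dict(initial_simplex=sx,maxiter=220,xatol=.1,fatol=1e-4));return r.x,r.fun
E
python3 - <<'E'
from fit import *
V=[]
for n in('j1','j2','j3'):
    st,c,R=pickle.load(open(n+'.pkl','rb'));m=[m for m,col in R if col.max()-col.min()<15][0]
    V.append((st,c,m.astype(np.float32)))
p0=np.array([450,-328,100,np.radians(35),np.radians(189)])
p,f=fit(JET,V,p0,.3);print(p[:3].round(1),np.degrees(p[3:]).round(1),f)
for v in V: print(fit(JET,[v],p,.05)[1])
for i in((0,1),(1,2),(0,2)):
    q,f=fit(JET,[V[k] for k in i],p0,.3);print(q[:3].round(1),np.degrees(q[3:]).round(1),f)
np.save('jet.npy',p)
E
```

```text
[ 449.  -327.8  103.4] [ 34.7 188.9] 0.05350524601081774
0.048487165287073114
0.051225474261888046
0.05128704089884055
[ 449.  -328.   102.9] [ 34.8 189. ] 0.05252683082406294
[ 449.1 -328.   103. ] [ 34.8 188.7] 0.05551990736951488
[ 448.8 -328.   102.5] [ 34.5 189.1] 0.05101287815073112
```

Silhouette fit: jet mouth at (449,-328,103), lean 34.7°, azimuth 189°, which agrees with the gun model. Tilting the tool now.

```bash
python3 -m creep '0.6 0 0 0 0 0 -1.8; 0.6 0 0 0 -7 0 0; 0.6 0 0 0 -7 0 0; 0.6 0 0 0 -7 0 0; 0.6 0 0 0 -7 0 0'|head -3; python3 -m creep '0.6 0 0 0 -7 0 0; 0.6 0 0 0 0 0 0; 0.6 0 0 0 0 0 0'
cat > go.py <<'E'
from fit import *
import sys
f,along=sys.argv[1],float(sys.argv[2]);p=np.load(f);A=pose(p);st=get_state();R=np.array(st['ee_rot'])
T=p[:3]+A[:,2]*along;print('tool shift',(R.T@(T-np.array(st['position']))).round(1),'axis in tool',(R.T@A[:,2]).round(3),'fan/jet y in tool',(R.T@A[:,1]).round(3),'j',np.round(st['joint_positions'],2))
E
python3 go.py jet.npy 110
```

```text
t: 15.0
position: [492.0, -300.7, 355.3]
ee_rot: [[-0.155, 0.869, 0.47], [0.988, 0.139, 0.071], [-0.004, 0.475, -0.88]]
t: 15.3
position: [491.8, -301.1, 354.1]
ee_rot: [[-0.155, 0.81, 0.566], [0.988, 0.128, 0.087], [-0.001, 0.572, -0.82]]
force: [-0.5, -0.4, 0.6]
opening: 0.599
finger_force: 0.0
tool shift [ -19.6 -181.2   69. ] axis in tool [-0.001  0.004 -1.   ] fan/jet y in tool [-1.    -0.     0.001] j [-0.97 -0.21  1.91  0.58  1.21 -1.27]
```

```bash
python3 -m creep '0.6 -5 -45 0 0 0 0; 0.6 -5 -45 0 0 0 0; 0.6 -5 -45 0 0 0 0; 0.6 -5 -46 0 0 0 0; 0.6 0 0 30 0 0 0'|head -2; python3 -m creep '0.6 0 0 39 0 0 0; 0.6 0 0 0 0 0 0; 0.6 0 0 0 0 0 0';python3 go.py jet.npy 33
```

```text
t: 15.8
position: [362.5, -345.1, 225.1]
t: 16.1
position: [388.8, -337.8, 193.5]
ee_rot: [[-0.158, 0.809, 0.566], [0.987, 0.129, 0.09], [0.0, 0.573, -0.82]]
force: [-0.1, -0.5, 0.5]
opening: 0.601
finger_force: 0.0
tool shift [ 0.4 -1.5 75.8] axis in tool [ 0.001  0.005 -1.   ] fan/jet y in tool [-1.    -0.002 -0.001] j [-1.21 -0.14  2.15  0.68  1.1  -1.68]
```

```bash
python3 -m creep '0.6 0 -1 25 0 0 0; 0.6 0 0 25 0 0 0; 0.6 0 0 26 0 0 0; 0.6 0 0 0 0 0 0; 0.6 0 0 0 0 0 0';python3 go.py jet.npy 33; python3 -m creep '0.3 0 0 0 0 0 0; 0.2 0 0 0 0 0 0; 0.2 0 0 0 0 0 0; 0.2 0 0 0 0 0 0; 0.2 0 0 0 0 0 0' 60
```

```text
t: 16.6
position: [430.9, -332.1, 131.9]
ee_rot: [[-0.157, 0.809, 0.567], [0.988, 0.13, 0.088], [-0.002, 0.574, -0.819]]
force: [0.5, -0.6, -0.1]
opening: 0.6
finger_force: 0.0
tool shift [ 1.5 -1.1  1. ] axis in tool [-0.001  0.006 -1.   ] fan/jet y in tool [-1.    -0.002  0.001] j [-1.12  0.02  2.13  0.75  0.94 -1.72]
t: 17.1
position: [430.6, -332.7, 132.3]
ee_rot: [[-0.155, 0.808, 0.568], [0.988, 0.129, 0.087], [-0.003, 0.575, -0.818]]
force: [-4.5, 1.0, 7.9]
opening: 0.334
finger_force: 58.5
```

```bash
python3 -m creep '0.2 0 0 -6 0 0 0; 0.2 0 0 -8 0 0 0; 0.2 0 0 -10 0 0 0; 0.2 0 0 -15 0 0 0; 0.2 0 0 -15 0 0 0' 60; python3 -m creep '0.2 0 0 -25 0 0 0; 0.2 0 0 -40 0 0 0; 0.2 0 0 -40 0 0 0; 0.2 0 0 0 0 0 0; 0.2 0 0 0 0 0 0'; python3 jv.py j4 jet
```

```text
t: 17.6
position: [399.1, -336.1, 175.0]
ee_rot: [[-0.156, 0.81, 0.566], [0.988, 0.128, 0.089], [-0.0, 0.573, -0.82]]
force: [-0.1, -0.4, -0.1]
opening: 0.335
finger_force: 62.7
t: 18.1
position: [339.7, -346.0, 261.2]
ee_rot: [[-0.154, 0.809, 0.567], [0.988, 0.128, 0.087], [-0.002, 0.573, -0.819]]
force: [1.0, -0.1, -2.3]
opening: 0.336
finger_force: 62.7
0.94 [316. 273.] 6808 [59. 59. 60.]
0.67 [401. 162.] 1036 [74. 75. 74.]
0.62 [162. 185.] 1865 [202. 102.  31.]
0.53 [349. 229.] 125 [192.  97.  31.]
```

```bash
python3 -m creep '0.2 0 0 -10 7 0 0; 0.2 0 0 -10 7 0 0; 0.2 0 0 -10 7 0 0; 0.2 0 0 0 7 0 0; 0.2 0 0 0 7 0 0'|head -2; python3 -m creep '0.2 0 0 -30 0 0 8.3; 0.2 0 0 -10 0 0 8.3; 0.2 0 0 0 0 0 8.3; 0.2 0 0 0 0 0 8.3; 0.2 0 0 0 0 0 8.3'|head -2; python3 -m creep '0.2 0 0 0 0 0 8.3; 0.2 0 0 0 0 0 8.3; 0.2 0 0 0 0 0 8.3; 0.2 0 0 0 0 0 8.3; 0.2 0 0 0 0 0 8.3'|head -2;  python3 -m creep '0.2 0 0 0 0 0 8.3; 0.2 0 0 0 0 0 8.3; 0.2 0 0 0 0 0 8.3; 0.2 0 0 0 0 0 0'
python3 - <<'E'
from h import *
st=get_state();R=np.array(st['ee_rot']);print(R.T@(np.array([545,330,330])-st['position']),np.round(st['joint_positions'],2))
E
```

```text
t: 18.7
position: [326.8, -347.2, 286.1]
t: 19.2
position: [326.8, -346.8, 324.8]
t: 19.7
position: [326.7, -346.8, 324.7]
t: 20.1
position: [326.7, -346.9, 324.9]
ee_rot: [[0.988, -0.154, -0.002], [-0.154, -0.988, 0.003], [-0.002, -0.003, -1.0]]
force: [0.1, -0.9, -1.5]
opening: 0.331
finger_force: 62.7
[ 111.29790612 -702.4403111    -3.32132737] [-1.05 -0.23  1.9   0.    1.48  0.67]
```

```bash
python3 -m creep '0.2 7.4 -47 0 0 0 0; 0.2 7.4 -47 0 0 0 0; 0.2 7.4 -47 0 0 0 0; 0.2 7.4 -47 0 0 0 0; 0.2 7.4 -47 0 0 0 0'|head -2; python3 -m creep '0.2 7.4 -47 0 0 0 0; 0.2 7.4 -47 0 0 0 0; 0.2 7.4 -47 0 0 0 0; 0.2 7.4 -47 0 0 0 0; 0.2 7.4 -47 0 0 0 0'|head -2; python3 -m creep '0.2 7.4 -47 0 0 0 0; 0.2 7.4 -47 0 0 0 0; 0.2 7.4 -47 0 0 0 0; 0.2 7.4 -47 0 0 0 0; 0.2 7.4 -45 0 0 0 0'|head -2; python3 -m creep '0.2 0 0 0 0 0 0; 0.2 0 0 0 0 0 0';python3 jv.py t1 tray
```

```text
t: 20.6
position: [399.6, -119.0, 325.8]
t: 21.1
position: [472.5, 107.7, 325.7]
t: 21.6
position: [545.2, 332.1, 325.1]
t: 21.8
position: [544.9, 330.5, 324.6]
ee_rot: [[0.989, -0.151, -0.003], [-0.151, -0.989, -0.001], [-0.003, 0.002, -1.0]]
force: [0.8, -1.3, -1.4]
opening: 0.335
finger_force: 62.7
0.79 [325. 158.] 17034 [173. 173. 174.]
```

View pics/t1.png

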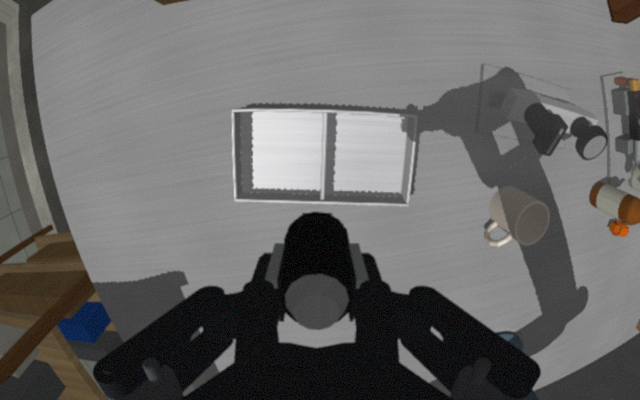

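t1: jet held upright, with tray rim corners at (233,111), (416,115), (409,205), (236,201) and the divider at column 325.

Run:
```python
from h import *
import pickle
st,c,_=pickle.load(open('t1.pkl','rb'))
W=np.array([atz(c,p,40,st) for p in([233,111],[416,115],[409,205],[236,201])]);print(W.round(1))
C=W.mean(0);y=(W[0]+W[3]-W[1]-W[2]);L=np.linalg.norm(y)/2;y/=np.linalg.norm(y);print('centre',C.round(1),'len',L,'wid',np.linalg.norm(W[0]+W[1]-W[2]-W[3])/2,'yaw',np.degrees(np.arctan2(-y[0],y[1])))
print('div',atz(c,[325.5,112],40,st),atz(c,[323,200],40,st))
s=get_state();R=np.array(s['ee_rot'])
for k in(1,-1):
    T=C+62*k*y;T[2]=300;print(T.round(1),(R.T@(T-np.array(s['position']))).round(1))
```

```text
[[630.7 428.1  40. ]
 [589.7 186.7  40. ]
 [463.4 206.9  40. ]
 [506.7 450.2  40. ]]
centre [547.6 318.   40. ] len 245.99057888945757 wid 126.95549326493457 yaw -9.873332389546716
div [608.21257051 307.52805413  40.        ] [489.63886511 328.27993447  40.        ]
[558.3 379.1 300. ] [  5.3 -51.5  25.9]
[537.  256.9 300. ] [ 3.1 72.5 26. ]
```

```bash
python3 -m creep '0.2 3 -26 0 0 0 0; 0.2 3 -25 10 0 0 0; 0.2 0 0 45 0 0 0; 0.2 0 0 45 0 0 0; 0.2 0 0 45 0 0 0'|head -2; python3 -m creep '0.2 0 0 45 0 0 0; 0.2 0 0 35 0 0 0; 0.2 0 0 20 0 0 0; 0.2 0 0 8 0 0 0; 0.2 0 0 0 0 0 0'; python3 -m creep '0.2 0 0 2 0 0 0; 0.2 0 0 0 0 0 0;0.2 0 0 2 0 0 0; 0.2 0 0 0 0 0 0'
```

```text
t: 22.4
position: [559.4, 377.8, 180.9]
t: 22.9
position: [559.0, 377.9, 73.2]
ee_rot: [[0.988, -0.156, -0.001], [-0.156, -0.988, -0.001], [-0.001, 0.001, -1.0]]
force: [0.4, -0.1, -1.2]
opening: 0.338
finger_force: 62.7
t: 23.3
position: [559.6, 379.1, 70.3]
ee_rot: [[0.988, -0.155, 0.001], [-0.155, -0.988, 0.0], [0.001, -0.001, -1.0]]
force: [-0.1, -0.1, -0.5]
opening: 0.337
finger_force: 62.7
```

```bash
python3 -m creep '0.2 0 0 4 0 0 0; 0.2 0 0 3 0 0 0;0.2 0 0 0 0 0 0'|sed -n '2p;4p'; python3 -m creep '0.2 0 0 1 0 0 0;0.2 0 0 0 0 0 0'|sed -n '2p;4p'; python3 -m creep '0.2 0 0 1 0 0 0;0.2 0 0 0 0 0 0'|sed -n '2p;4p'
```

```text
position: [558.8, 378.7, 61.8]
force: [-0.4, -0.1, -0.7]
position: [559.3, 379.0, 61.6]
force: [0.0, -0.6, -0.1]
position: [559.3, 379.0, 60.7]
force: [-0.6, 0.4, -0.9]
```

```bash
python3 -m creep '0.2 0 0 1 0 0 0;0.2 0 0 0 0 0 0'|sed -n '2p;4p'; python3 -m creep '0.2 0 0 1 0 0 0;0.2 0 0 0 0 0 0'|sed -n '2p;4p'; python3 -m creep '0.2 0 0 1 0 0 0;0.2 0 0 0 0 0 0'|sed -n '2p;4p'
```

```text
position: [559.3, 378.9, 59.6]
force: [-0.2, -0.7, -1.3]
position: [559.3, 378.9, 58.6]
force: [-0.4, 0.6, -0.7]
position: [559.5, 379.0, 58.0]
force: [-0.6, -0.3, 1.3]
```

```bash
python3 -m creep '0.2 0 0 1 0 0 0;0.2 0 0 0 0 0 0'|sed -n '2p;4p'
```

```text
position: [559.7, 379.1, 58.0]
force: [-2.9, -1.8, 6.1]
```

```bash
python3 -m creep '0.34 0 0 -1 0 0 0; 0.38 0 0 0 0 0 0; 0.45 0 0 0 0 0 0; 0.6 0 0 0 0 0 0; 0.6 0 0 0 0 0 0'; python3 -m creep '0.6 0 0 -8 0 0 0; 0.6 0 0 -20 0 0 0; 0.6 0 0 -40 0 0 0;0.6 0 0 -50 0 0 0;0.6 0 0 -50 0 0 0'|head -2;python3 -m creep '0.6 0 0 -50 0 0 0; 0.6 0 0 -50 0 0 0; 0.6 0 0 0 0 0 0;0.6 0 0 0 0 0 0'|head -2; python3 jv.py t2 jet;python3 - <<'E'
from fit import *
st,c,R=pickle.load(open('t2.pkl','rb'));m=R[0][0]
p0=np.array([559,379,25,.02,0.])
p,f=fit(JET,[(st,c,m.astype(np.float32))],p0,1);print(p[:3].round(1),np.degrees(p[3:]).round(1),f)
E
```

```text
t: 25.3
position: [559.3, 378.9, 57.5]
ee_rot: [[0.988, -0.156, -0.0], [-0.156, -0.988, -0.0], [-0.0, 0.0, -1.0]]
force: [-0.6, -0.4, 0.8]
opening: 0.599
finger_force: 0.0
t: 25.8
position: [558.9, 378.7, 227.6]
t: 26.2
position: [559.9, 379.3, 328.7]
0.74 [320. 163.] 624 [82. 82. 83.]
0.59 [627. 229.] 228 [138.  71.  27.]
[562.9 377.7  22.2] [2.5 0.4] 0.05642383850028963
```

Jet stands upright in the tray. Now the fan.

```bash
python3 -m creep '0.6 7.5 48 0 0 0 0; 0.6 7.5 48 0 0 0 0; 0.6 7.5 48 0 0 0 0; 0.6 7.5 48 0 0 0 0; 0.6 7.5 48 0 0 0 0'|head -2; python3 -m creep '0.6 7.5 48 0 0 0 0; 0.6 0 0 0 0 0 0; 0.6 0 0 0 0 0 0'|head -2; python3 jv.py f1 fan; python3 -m creep '0.6 0 45 -5 0 0 0; 0.6 0 45 -5 0 0 0; 0.6 0 0 0 0 0 0; 0.6 0 0 0 0 0 0'|head -2; python3 jv.py f2 fan; python3 -m creep '0.6 -45 0 -5 0 0 0; 0.6 -45 0 -5 0 0 0; 0.6 0 0 0 0 0 0; 0.6 0 0 0 0 0 0'|head -2; python3 jv.py f3 fan
python3 - <<'E'
from fit import *
V=[]
for n in('f1','f2','f3'):
    st,c,R=pickle.load(open(n+'.pkl','rb'));V.append((st,c,R[0][0].astype(np.float32)))
p0=np.array([584,21,86,np.radians(31),np.radians(171)])
p,f=fit(FAN,V,p0,.3);print(p[:3].round(1),np.degrees(p[3:]).round(1),f);np.save('fan.npy',p)
for i in((0,1),(1,2),(0,2)):
    q,f=fit(FAN,[V[k] for k in i],p0,.3);print(q[:3].round(1),np.degrees(q[3:]).round(1),f)
E
python3 go.py fan.npy 110
```

```text
t: 26.8
position: [557.9, 134.2, 323.3]
t: 27.1
position: [558.4, 86.5, 323.8]
0.66 [368. 156.] 1648 [46. 46. 46.]
t: 27.6
position: [545.0, -0.8, 335.4]
0.64 [288. 155.] 1437 [41. 42. 42.]
0.38 [540. 129.] 565 [78. 78. 78.]
t: 28.1
position: [455.8, 13.9, 346.0]
0.73 [288.  77.] 1334 [46. 46. 47.]
0.49 [330.  58.] 7226 [142. 141. 142.]
[585.1  20.5  82. ] [ 31.1 169.8] 0.07197236777744721
[584.6  20.2  80.7] [ 31.1 169.6] 0.06914224532790525
[585.4  20.1  82.2] [ 30.9 169.3] 0.06808921591504573
[585.2  20.3  82.5] [ 31.4 169.6] 0.06982608005705405
tool shift [ 69.  -28.3 169.5] axis in tool [-0.516 -0.012 -0.856] fan/jet y in tool [-0.023  1.    -0.   ] j [-0.22 -0.3   1.92  0.    1.52  1.51]
```

```bash
python3 -m creep '0.6 0 0 0 0 0 1.3; 0.6 0 0 0 0 7.75 0; 0.6 0 0 0 0 7.75 0; 0.6 0 0 0 0 7.75 0; 0.6 0 0 0 0 7.75 0'|head -2; python3 -m creep '0.6 0 0 0 0 0 0; 0.6 0 0 0 0 0 0'|head -2; python3 go.py fan.npy 110
```

```text
t: 28.7
position: [456.9, 12.5, 346.3]
t: 28.9
position: [456.3, 12.5, 345.9]
tool shift [-28.3 -30.7 180.8] axis in tool [-0.004  0.001 -1.   ] fan/jet y in tool [0.002 1.    0.001] j [-0.24 -0.64  2.2   0.04  1.04  1.5 ]
```

```bash
python3 -m creep '0.6 -14 -15 30 0 0 0; 0.6 -14 -15 35 0 0 0; 0.6 0 0 40 0 0 0; 0.6 0 0 40 0 0 0; 0.6 0 0 35 0 0 0'|head -2; python3 -m creep '0.6 0 0 0 0 0 0; 0.6 0 0 0 0 0 0'|head -2; python3 go.py fan.npy 39; python3 jv.py f4 fan
python3 - <<'E'
from fit import *
st,c,R=pickle.load(open('f4.pkl','rb'));p=np.load('fan.npy')
r=render(FAN,p,c,st)>.5
for m,_ in R[:2]:print('iou',(r&m).sum()/(r|m).sum(), 'model centre',np.argwhere(r).mean(0)[::-1],'mask',np.argwhere(m).mean(0)[::-1])
E
```

```text
t: 29.4
position: [531.0, 29.7, 175.4]
t: 29.6
position: [529.9, 29.7, 176.7]
tool shift [-0.7 -0.8 70.9] axis in tool [-0.004  0.001 -1.   ] fan/jet y in tool [0.002 1.    0.001] j [-0.15 -0.2   2.22 -0.03  0.59  1.62]
0.87 [312. 224.] 3368 [34. 34. 35.]
iou 0.9327199539965497 model centre [314.44454383 226.45140131] mask [314.45516627 226.25801663]
```

```bash
python3 -m creep '0.6 -1 -1 25 0 0 0; 0.6 0 0 25 0 0 0; 0.6 0 0 20 0 0 0; 0.6 0 0 0 0 0 0; 0.6 0 0 0 0 0 0';python3 go.py fan.npy 38; python3 -m creep '0.3 0 0 0 0 0 0; 0.1 0 0 0 0 0 0; 0.1 0 0 0 0 0 0; 0.1 0 0 0 0 0 0; 0.1 0 0 0 0 0 0' 60; python3 go.py fan.npy 0
```

```text
t: 30.2
position: [564.6, 24.5, 118.5]
ee_rot: [[0.842, -0.178, 0.509], [-0.152, -0.984, -0.092], [0.517, -0.0, -0.856]]
force: [-0.2, 0.6, -0.3]
opening: 0.607
finger_force: 0.0
tool shift [-0.9  0.4  4.1] axis in tool [ 0.001  0.001 -1.   ] fan/jet y in tool [0.001 1.    0.001] j [-0.15 -0.    2.17 -0.03  0.43  1.63]
t: 30.7
position: [564.3, 24.6, 118.3]
ee_rot: [[0.843, -0.178, 0.509], [-0.152, -0.984, -0.092], [0.517, 0.0, -0.856]]
force: [-6.1, -0.3, 8.0]
opening: 0.25
finger_force: 58.1
tool shift [-0.6  0.3 42. ] axis in tool [ 0.001  0.001 -1.   ] fan/jet y in tool [0.001 1.    0.001] j [-0.15 -0.    2.17 -0.03  0.43  1.63]
```

```bash
python3 -m creep '0.1 0 0 -6 0 0 0; 0.1 0 0 -8 0 0 0; 0.1 0 0 -10 0 0 0; 0.1 0 0 -15 0 0 0; 0.1 0 0 -20 0 0 0'; python3 -m creep '0.1 0 0 -40 0 0 0; 0.1 0 0 -45 0 0 0; 0.1 0 0 -45 0 0 0; 0.1 0 0 -30 0 0 0; 0.1 0 0 0 0 -7.75 0'; python3 -m creep '0.1 0 0 0 0 -7.75 0; 0.1 0 0 0 0 -7.75 0; 0.1 0 0 0 0 -7.75 0; 0.1 0 0 0 0 0 0; 0.1 0 0 0 0 0 0'
python3 - <<'E'
from h import *
s=get_state();R=np.array(s['ee_rot']);print((R.T@(np.array([537,256.9,s['position'][2]])-np.array(s['position']))).round(1),np.round(s['joint_positions'],2))
E
```

```text
t: 31.2
position: [532.6, 30.2, 167.0]
ee_rot: [[0.845, -0.178, 0.505], [-0.153, -0.984, -0.091], [0.513, 0.0, -0.858]]
force: [-0.8, -0.5, -0.6]
opening: 0.251
finger_force: 62.5
t: 31.7
position: [450.6, 45.8, 310.7]
ee_rot: [[0.9, -0.176, 0.398], [-0.161, -0.984, -0.071], [0.404, -0.001, -0.915]]
force: [0.9, 0.5, -0.4]
opening: 0.25
finger_force: 62.6
t: 32.2
position: [452.4, 44.8, 303.9]
ee_rot: [[0.984, -0.178, 0.001], [-0.178, -0.984, -0.0], [0.001, 0.0, -1.0]]
force: [-1.0, -0.1, -1.1]
opening: 0.25
finger_force: 62.6
[  45.5 -223.8    0. ] [-0.15 -0.28  1.98 -0.    1.44  1.6 ]
```

```bash
python3 -m creep '0.1 9 -45 0 0 0 0; 0.1 9 -45 0 0 0 0; 0.1 9 -45 0 0 0 0; 0.1 9 -45 0 0 0 0; 0.1 9 -44 0 0 0 0'|head -2; python3 -m creep '0.1 0 0 25 0 0 0; 0.1 0 0 45 0 0 0; 0.1 0 0 45 0 0 0; 0.1 0 0 45 0 0 0; 0.1 0 0 40 0 0 0'|head -2;  python3 -m creep '0.1 0 0 20 0 0 0; 0.1 0 0 10 0 0 0; 0.1 0 0 3 0 0 0; 0.1 0 0 0 0 0 0'|sed -n '2p;4p'; python3 -m creep '0.1 0 0 2 0 0 0; 0.1 0 0 0 0 0 0'|sed -n '2p;4p'
```

```text
t: 32.7
position: [536.1, 259.0, 304.9]
t: 33.2
position: [535.3, 257.0, 103.0]
position: [537.5, 257.3, 72.6]
force: [0.3, 0.4, -0.5]
position: [537.8, 257.3, 70.6]
force: [-0.7, 0.2, -0.6]
```

```bash
python3 -m creep '0.1 0 0 2 0 0 0; 0.1 0 0 0 0 0 0'|sed -n '2p;4p'; python3 -m creep '0.1 0 0 2 0 0 0; 0.1 0 0 0 0 0 0'|sed -n '2p;4p'; python3 -m creep '0.1 0 0 1 0 0 0; 0.1 0 0 0 0 0 0'|sed -n '2p;4p'
```

```text
position: [537.1, 257.1, 67.4]
force: [0.3, 0.5, -1.4]
position: [536.8, 257.0, 64.9]
force: [-0.3, 0.4, -1.6]
position: [537.1, 257.1, 64.2]
force: [-0.4, 0.6, -0.4]
```

```bash
python3 -m creep '0.1 0 0 1 0 0 0; 0.1 0 0 0 0 0 0'|sed -n '2p;4p'
```

```text
position: [537.2, 257.1, 64.1]
force: [-1.9, -0.9, 6.1]
```

Contact. Release and retreat.

```bash
python3 -m creep '0.26 0 0 -1 0 0 0; 0.3 0 0 0 0 0 0; 0.38 0 0 0 0 0 0; 0.55 0 0 0 0 0 0; 0.55 0 0 0 0 0 0'|sed -n '2p;4,6p'; python3 -m creep '0.55 0 0 -8 0 0 0; 0.55 0 0 -20 0 0 0; 0.55 0 0 -40 0 0 0;0.55 0 0 -50 0 0 0;0.55 0 0 -50 0 0 0'|head -2;python3 -m creep '0.55 0 0 -50 0 0 0; 0.55 0 0 -40 0 0 0; 0.55 0 0 0 0 0 0;0.55 0 0 0 0 0 0'|head -2; python3 jv.py t3 fan
```

```text
position: [537.0, 257.1, 64.1]
force: [-0.3, -0.1, 0.8]
opening: 0.548
finger_force: 0.0
t: 35.6
position: [536.5, 256.9, 234.2]
t: 36.0
position: [537.3, 257.2, 323.9]
0.8 [318. 163.] 936 [62. 62. 63.]
```

View pics/t3.png

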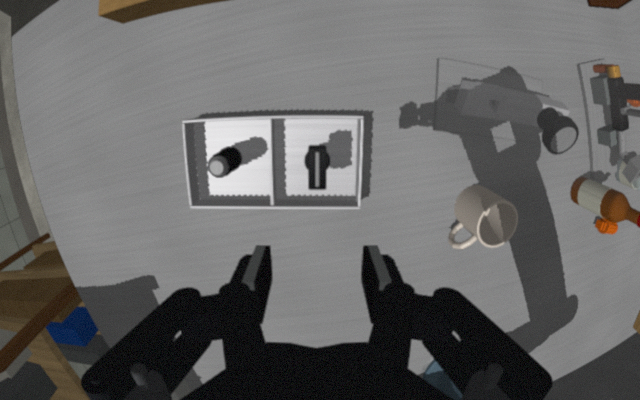

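Both nozzles stand in their own halves: jet at (225,160), fan at (317,165). The rose (557,130), mug (485,215) and bottle are still upright in place.

```bash
python3 -c "
from cell import *
print(finish_job())"
```

```text
the job is handed in; nothing more can be done
None
```

The job is handed in at about 36 s of robot time: the trigger was squeezed fully and released first, then the round nozzle and the fan nozzle were set down standing, one in each half of the tray. The last picture shows the shower-head nozzle, mug and bottle in place; the jar was out of that view, and the arm touched nothing near it.

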